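# Pack up the clay-modelling case

## Robot

A 7-joint arm with a two-finger parallel gripper is mounted at the origin on the work surface. World frame = base frame: x ahead of the robot, y to its left, z up, the work surface at z = 0. Lengths are in m, angles in rad, forces in N, time in s.
With the tool pointing down it reaches from about 0.35 to 0.9 m from the base axis. Payload 8.1 kg.
Tool frame: the origin (TCP) lies midway between the tips of the shut fingers; the grasp point (between the pads) lies arm.grasp_offset behind it (arm.grasp_offset is the distance from the TCP to the grasp point, in m); z points along the fingers, y is the line along which they close (so a half turn about z gives the same grasp; the last joint's range is limited). The gripper opens to 92 mm and grips with 3 to 60 N. Pads are 19 mm wide; open, the fingers measure 130 mm over their backs; the gripper's body (75 mm by 190 mm) begins 47 mm behind the grasp point.
Start: joints at [-1.333, 0.434, 0.025, 1.573, -0.012, 1.134, -0.075], TCP at [0.209, 0.589, 0.227] pointing down, gripper open.
Joint ranges: [-2.62, 2.62], [-0.44, 2.09], [-1.27, 1.32], [0.08, 2.57], [-1.32, 4.46], [0.12, 2], [-2.74, 2.74]. Speed limits (rad/s): [2.22, 2.22, 3.01, 3.01, 3.14, 3.14, 3.14].

## Interface

Orientations are given as a rotation vector (axis times angle).
In Python, from cell import observe, imaging, arm gives the robot as it stands.
- The arm moves only by the tool apply_moves, never from a script. Its argument "commands" is a list of rows, each a list of 5 numbers: the opening in per cent of the stroke, from 0 (shut) to 100 (fully open), then the shift along the world's x, y, z in units of 0.06 m (1.0 is 0.06 m), then the turn about the world's z in units of 0.5 rad (1.0 is 0.5 rad). A call has 1 to 12 rows; each row shifts and turns the commanded pose from where the row before left it; what a row does not reach is not made up. A row lasts 1/8 s, in which the tool goes at most 62.5 mm and 10.7 degrees, less where a joint would pass 70% of its speed; a pose out of reach is approached as far as the arm can. A call with a number of a shift or a turn outside -1 to 1 is refused whole. A call with a gripper value outside its range is refused whole. The fingers move at their own pace and stop on an object; "newtons" is the grip in N (left out, the last holds). Time passes only in rows, so rows that do not move let the fingers close. It gives the time, the measured TCP pose, the force, the opening and the grip force at its end, in the units of the state.
- observe(): the state, without advancing time (a new reading comes with each control period).
- imaging.get_image(name): name is "side" or "top" or "wrist"; returns (picture, depth): 400x640x3 uint8, red, green, blue; 400x640 float32, m along the optical axis (not along the pixel's ray), 0 where there is no reading.
- imaging.camera_params(name): a dict with "camera_matrix" (3x3 intrinsics, pixels), "dist" ([k1, k2, p1, p2, k3] as OpenCV has them; the pictures are not rectified), "origin" and "rotation" of the camera in the world; the wrist camera has in their place "tool_from_camera" (4x4, takes a point from camera to tool coordinates, whose origin is the TCP and whose axes are the flange's). Camera axes: x right, y up, looking along -z (the intrinsics and any distortion apply to the point x, -y, -z); pixel columns grow to the right and rows downward; lengths in m; the calibration is good to about 2 mm. A picture is of the moment at which its call begins: read the wrist's pose just before it. camera_params takes no time and is no camera call.
- arm.sign_off(): hands the job in; it is judged then, once.
The state is a dict: "clock": time; "joints": joint angles; "dq": joint speeds; "joint_efforts": joint torques, N m; "position": TCP position; "ee_rot": TCP orientation; "force": force on the tool from outside, world axes, zero at the start; "ft_torque": the same for the moment, N m; "width": opening from 0.0 (shut) to 1.0 (fully open); "gripper_force": force on a finger pad.
Only numpy, scipy, OpenCV 4.12 (cv2) and the standard library are available. Lean on these libraries where they do the work, as an engineer would, in place of code of your own. Each camera call takes 0.05 s, during which the arm holds its last target. There are 200 camera calls.

## Task

Close up the wooden modelling case: with the fingertips, push the upright red tool flap down until it lies flat inside the case, and only then push the hinged lid over from behind until it is fully shut on the case. Only push: do not pinch the flap or the lid, do not let the lid slam, and leave the clay figures, bottle, cap, marker, tool cup and the wooden knife in the case where they are. Finish with the hand clear.

Things in the scene. Friction and masses are not known exactly. Their poses are not given: they have to be found in the camera images.
- case: light wooden case, fixed to the table, 280 (x) x 210 (y) x 85 mm high, walls 7 mm. Origin: centre of its underside; z up. Lid hinged on its +y rim, tool flap inside along its -y wall. Clay blocks up to 32 mm high lie under the flap; a divider, top at 51 mm, runs along x at y = +35 mm. Offsets in the other entries are in the case's axes, heights above the table.
- lid (a joint): lid angle, rad: 0 = shut flat on the rim, 1.57 = upright, more = leaning outwards (+y), stop at 1.9; starts open at 1.45 to 1.8. Board 280 mm long (x), 210 mm from hinge to free edge, 10 mm thick, about 0.3 kg. The hinge is stiff (about 0.6 Nm of friction): the lid stays at any angle, neither falls nor springs.
- flap (a joint): flap angle, rad: 0 = folded flat inside the case, 1.57 = upright, stop at 1.7; starts at 1.35 to 1.65. Board 240 mm long (x), 127 mm from hinge to free edge, 8 mm thick; folds over towards +y. The hinge is stiff (about 0.2 Nm of friction): the flap stays at any angle.
- lid_hinge (a point): point on the lid's hinge line (along x), half-way along it: at (0, +105, 85) mm in the case's axes. Shut, the lid reaches from here to -y and its outer face is 95 mm high; upright, its top edge is 295 mm high and its outer face lies 10 mm to +y of this line.
- flap_hinge (a point): point on the flap's hinge line (along x), half-way along it: at (0, -90, 54) mm in the case's axes. Upright, the flap's red face lies 7 mm to -y of this line and its top edge is 181 mm high; folded, the red face is 61 mm high, below the rim.
- lid_face (a point): centre of the lid's plain wooden outer face, 105 mm from the hinge line; z = outward normal of that face (up when shut), y from the free edge to the hinge. The inner face is lined in blue.
- flap_face (a point): centre of the flap's plain red face (its -y side when upright, its top when folded), 64 mm from the hinge line; z = outward normal of that face (up when folded), y from the hinge to the free edge. The other side is plywood with five modelling tools clipped on.
- figure_mid (a point): loose dried-clay figure with a snouted head, standing on the table past the far (+x) end of the case, 68 mm wide, 161 mm tall; point on its axis 80 mm above its foot, z = its own up axis
- small_figure_mid (a point): loose small dark clay figure standing on the table beyond the lid, about 330 mm to +y of the case's centre, 60 mm wide, 113 mm tall; point on its axis 50 mm above its foot, z up
- bottle_mid (a point): loose clear water bottle with a teal label, standing past the far (+x) end of the case, 62 mm across, 200 mm tall; point on its axis at half height, z up
- cap_center (a point): loose teal bottle cap, 30 mm across, 14 mm high, lying on the table near the case's far (+x, +y) corner, beyond the lid; point at its centre
- marker_mid (a point): loose red marker with white cap, 135 x 14 x 14 mm, lying on the table off the case's far (+x, -y) corner; point inside its barrel
- tool_cup_mid (a point): loose blue cup with modelling tools standing in it, 80 mm across, 90 mm tall (tools reach about 165 mm), on the table about 310 mm to -y of the case's centre; point on its axis at half the cup's height, z up
- knife_mid (a point): loose wooden modelling knife, 150 x 18 x 10 mm, lying on the case's floor (6 mm above the table) along the strip between the divider and the +y wall; it stays there under the lid
Not all that is in view belongs to the job. Leave any pink, purple or yellow look-alike of the part that bears bottle_mid alone.

How it is judged:
By the outcome, as a careful person would: the job done as asked, in the order asked, and still so for the second after the job is handed in, with the robot touching nothing.
It also fails if it takes over 59 s, if anything falls off the work surface, if the arm or the gripper's body presses on something with over 40 N, if the wrist force passes 120 N, or if a joint passes its speed limit or range.

## Working session

There is one attempt and no reset: what is moved stays moved. The work goes in short steps, Python scripts to look and compute and a tool call to move; the robot and the scene stay as the last step left them, time stands still between calls to the robot, and variables do not carry over. Pictures are saved under pics/ and viewed, at most 10 in all, crops included, and the job is handed in when it is done.

Besides the shell and the picture viewer there is one more tool, called after "Request:" by a JSON object that holds its "op" and its "data", one argument or row to a line. apply_moves: Moves the arm, as the interface text tells. Its arguments: {"type":"object","properties":{"commands":{"type":"array"},"newtons":{"type":"number"}},"required":["commands"]}

```bash
mkdir -p pics; ls; cat > h.py <<'E'
import numpy as np, cv2
from cell import observe, imaging, arm
def shot(n,f):
    s=observe(); im,d=imaging.get_image(n); np.savez('pics/'+f+'.npz',im=im,d=d,pos=s['position'],rot=s['ee_rot'])
    cv2.imwrite('pics/'+f+'.png',im[:,:,::-1]); return im,d
def cloud(n,d,uv):
    p=imaging.camera_params(n); uv=np.array(uv,float).reshape(-1,2)
    K=np.array(p['camera_matrix']);q=cv2.undistortPoints(uv.reshape(-1,1,2),K,np.array(p['dist'])).reshape(-1,2)
    z=d[uv[:,1].astype(int),uv[:,0].astype(int)]
    c=np.c_[q[:,0]*z,-q[:,1]*z,-z]
    return c@np.array(p['rotation']).T+np.array(p['origin'])
E
python3 - <<'E'
from h import *
for n in('side','top'):
    shot(n,n+'0'); p=imaging.camera_params(n); print(n,np.round(p['origin'],3),np.round(p['rotation'],2).tolist())
s=observe(); print({k:np.round(v,3).tolist() for k,v in s.items()}, arm.grasp_offset)
E
```

```text
pics
side [ 0.181 -0.612  0.898] [0.76, -0.22, -0.6]
top [0.488 0.051 1.246] [0.08, -0.11, -1.54]
{'clock': 0.1, 'joints': [-1.333, 0.435, 0.025, 1.574, -0.012, 1.134, -0.075], 'dq': [0.001, -0.001, -0.001, -0.003, -0.0, -0.0, -0.0], 'joint_efforts': [0.003, -66.912, 0.988, -31.515, -0.061, 0.037, 0.0], 'position': [0.209, 0.589, 0.226], 'ee_rot': [-0.533, -3.096, 0.002], 'force': [0.024, 0.839, 0.466], 'ft_torque': [0.012, 0.014, -0.007], 'gripper_force': 0.0, 'width': 1.001} 0.0188
```

```bash
sed -i "s/np.array(p\['rotation'\]).T/cv2.Rodrigues(np.array(p['rotation'],float))[0].T/" h.py; tail -3 h.py
```

```text
z=d[uv[:,1].astype(int),uv[:,0].astype(int)]
    c=np.c_[q[:,0]*z,-q[:,1]*z,-z]
    return c@cv2.Rodrigues(np.array(p['rotation'],float))[0].T+np.array(p['origin'])
```

View pics/side0.png

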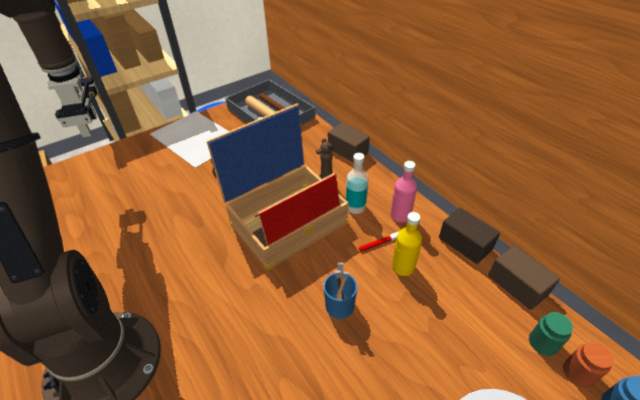

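View pics/top0.png

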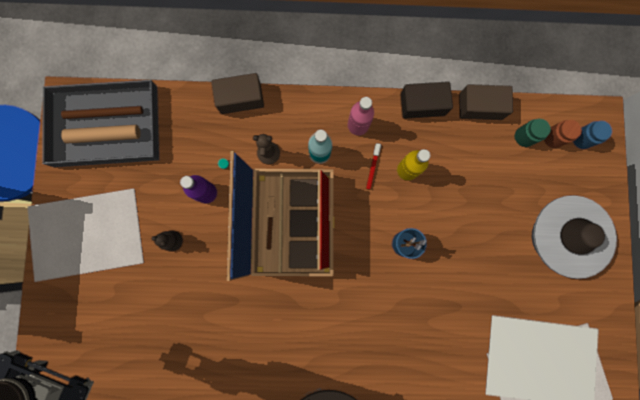

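Top view: the case sits at about (290,222) with the lid (blue lining) at column 240 and the red flap at column 325. The teal bottle is at (320,147), figures at (265,148) and (168,240), cap at (223,163), cup at (410,243), marker at (374,166). Bottle look-alikes are purple (199,189), pink (362,117) and yellow (414,165). The only red board is the flap; the red marker is not it. The side view shows the same.

```bash
python3 - <<'E'
from h import *
def fit(P):
    c=np.median(P,0)
    for _ in range(5):
        n=np.linalg.svd(P-c,full_matrices=False)[2][2]; k=abs((P-c)@n)<.006; P=P[k]; c=P.mean(0)
    return P,c,n
S=np.load('pics/side0.npz');T=np.load('pics/top0.npz')
v,u=np.mgrid[0:400,0:640]
def pts(N,n,m):
    m=m&(N['d']>0); return cloud(n,N['d'],np.c_[u[m],v[m]])
im=S['im'].astype(int);r,g,b=im[...,0],im[...,1],im[...,2]
red=(r>90)&(g<40)&(b<40)&(u>258)&(u<342)&(v>175)&(v<242)
blue=(b>r+25)&(u>212)&(u<306)&(v>105)&(v<200)
im=T['im'].astype(int);r2,g2,b2=im[...,0],im[...,1],im[...,2]
for nm,m in(('red',red),('blue',blue)):
    P,c,n=fit(pts(S,'side',m)); print(nm,len(P),c.round(3),n.round(3))
    e=np.cross(n,[0,0,1]);e/=np.linalg.norm(e); up=np.cross(e,n)
    for d,x in(('along',e),('up',up)): 
        t=(P-c)@x; print(d,x.round(3),np.percentile(t,[.5,99.5]).round(3))
    print('z',np.percentile(P[:,2],[.5,99.5]).round(3),'tilt',np.degrees(np.arcsin(n[2])).round(1))
# top view objects
px=dict(c_fr=(331,172),c_nr=(331,273),c_fl=(257,172),lid_f=(233,155),lid_n=(233,276),flap=(325,222),purple=(187,182),bottle=(321,135),fig=(263,141),sm=(168,240),cap=(223,163),marker=(374,166),cup=(410,243),table=(290,330))
for k,(x,y) in px.items(): print(k,cloud('top',T['d'],[(x,y)]).round(3)[0])
cv2.imwrite('pics/topcrop.png',cv2.resize(T['im'][120:300,150:360,::-1],(798,684)[:2] if 0 else (700,600),interpolation=cv2.INTER_CUBIC))
E
```

```text
red 2434 [0.561 0.028 0.131] [-0.023  0.982 -0.185]
along [ 1.     0.023 -0.   ] [-0.112  0.122]
up [-0.004  0.185  0.983] [-0.052  0.048]
z [0.08  0.179] tilt -10.7
blue 5130 [0.556 0.222 0.198] [-0.023  0.998 -0.058]
along [ 1.     0.023 -0.   ] [-0.126  0.138]
up [-0.001  0.058  0.998] [-0.104  0.092]
z [0.094 0.29 ] tilt -3.3
c_fr [0.701 0.013 0.085]
c_nr [0.436 0.006 0.084]
c_fl [0.697 0.211 0.068]
lid_f [0.694 0.235 0.29 ]
lid_n [0.432 0.224 0.276]
flap [0.565 0.026 0.116]
purple [0.644 0.357 0.202]
bottle [0.77  0.043 0.197]
fig [0.76  0.187 0.162]
sm [0.508 0.428 0.094]
cap [0.73  0.315 0.013]
marker [ 0.734 -0.11   0.018]
cup [ 0.518 -0.193  0.112]
table [ 0.275  0.111 -0.001]
```

View pics/topcrop.png

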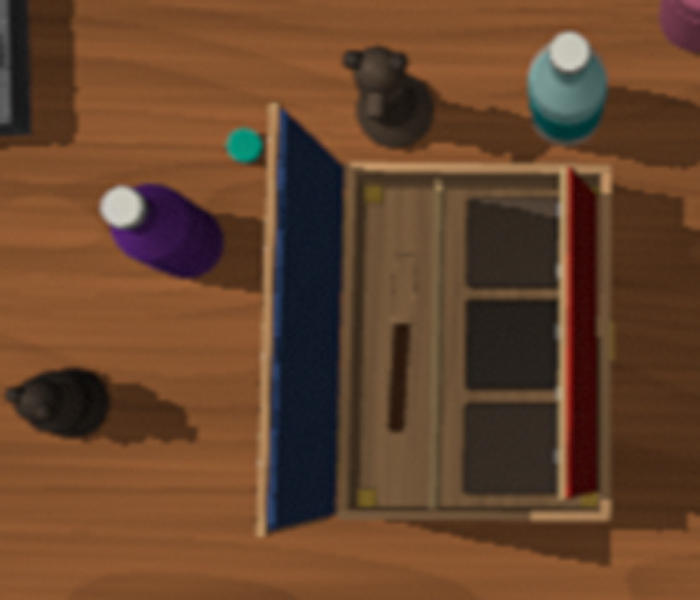

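The plane fits agree with the given sizes: case centre is about (0.566, 0.1105), its x axis is turned 0.023 rad, the flap is at 1.385 rad and the lid at 1.63 rad. From both boards I get the same case y. Next I raise the hand, shut it, and cross over the case to the -y side.

Request:
{"op": "apply_moves", "data": {
  "commands": [
    [0, 0, 0, 1, 0],
    [0, 0, 0, 1, 0],
    [0, 0, 0, 1, 0],
    [0, 0.4, -0.7, 0, -0.2],
    [0, 0.4, -0.7, 0, -0.2],
    [0, 0.4, -0.7, 0, -0.2],
    [0, 0.4, -0.7, 0, -0.2],
    [0, 0.4, -0.7, 0, -0.2],
    [0, 0.4, -0.7, 0, -0.2],
    [0, 0.4, -0.7, 0, -0.2],
    [0, 0.4, -0.7, 0, -0.2],
    [0, 0.4, -0.7, 0, -0.2]
  ]
}}

```text
clock: 1.6
position: [0.4253, 0.2095, 0.4066]
ee_rot: [-1.83, -2.553, 0.0]
force: [0.2, -0.6, -0.6]
width: 0.006
gripper_force: 0.0
```

```bash
python3 - <<'E'
from h import *
print(np.array(imaging.camera_params('wrist')['tool_from_camera']).round(3).tolist())
s=observe();print(s['position'],cv2.Rodrigues(np.array(s['ee_rot']))[0].round(3).tolist(),s['force'])
hy,hz=.0205,.054
print('flap')
for a in np.linspace(1.385,0,12): print(round(a,2),np.round([hy+.105*np.cos(a)-.007*np.sin(a)-.01,hz+.105*np.sin(a)+.007*np.cos(a)],4))
print('lid')
for b in np.linspace(1.63,0,14): print(round(b,2),np.round([.2155-.18*np.cos(b)+.01*np.sin(b)+.01,.085+.18*np.sin(b)+.01*np.cos(b)],4))
E
```

```text
[[-0.0, 0.958, 0.287, 0.077], [1.0, -0.0, 0.001, -0.0], [0.001, 0.287, -0.958, -0.158], [0.0, 0.0, 0.0, 1.0]]
[0.42532867 0.20948478 0.40658012] [[-0.321, 0.947, -0.0], [0.947, 0.321, 0.0], [0.0, -0.0, -1.0]] [ 0.15002473 -0.55882578 -0.6376764 ]
flap
1.38 [0.023  0.1585]
1.26 [0.036  0.1561]
1.13 [0.0487 0.1521]
1.01 [0.0607 0.1465]
0.88 [0.0719 0.1395]
0.76 [0.0821 0.1311]
0.63 [0.0912 0.1215]
0.5 [0.0991 0.1108]
0.38 [0.1055 0.0992]
0.25 [0.1104 0.0869]
0.13 [0.1138 0.0741]
0.0 [0.1155 0.061 ]
lid
1.63 [0.2461 0.2641]
1.5 [0.2236 0.2653]
1.38 [0.201  0.2636]
1.25 [0.1789 0.2592]
1.13 [0.1575 0.252 ]
1.0 [0.1371 0.2421]
0.88 [0.1182 0.2299]
0.75 [0.1009 0.2153]
0.63 [0.0856 0.1987]
0.5 [0.0725 0.1803]
0.38 [0.0618 0.1604]
0.25 [0.0536 0.1394]
0.13 [0.0482 0.1174]
0.0 [0.0455 0.095 ]
```

Request:
{"op": "apply_moves", "data": {
  "commands": [
    [0, 0.38, -0.67, 0, -0.1],
    [0, 0.38, -0.67, 0, -0.1],
    [0, 0.38, -0.67, 0, -0.1],
    [0, 0.38, -0.67, 0, -0.1],
    [0, 0.38, -0.67, 0, -0.1],
    [0, 0.38, -0.67, 0, -0.1],
    [0, 0, 0, -0.8, 0],
    [0, 0, 0, -0.8, 0],
    [0, 0, 0, -0.8, 0],
    [0, 0, 0, -0.8, 0],
    [0, 0, 0, -0.8, 0],
    [0, 0, 0, 0, 0]
  ]
}}

```text
clock: 3.1
position: [0.559, -0.0299, 0.1638]
ee_rot: [-2.185, -2.251, 0.008]
force: [0.1, 0.4, 0.9]
width: 0.007
gripper_force: 0.0
```

Request:
{"op": "apply_moves", "data": {
  "commands": [
    [0, 0, 0.2, -0.15, 0],
    [0, 0, 0.2, 0, 0],
    [0, 0, 0.15, 0, 0],
    [0, 0, 0.15, 0, 0],
    [0, 0, 0.15, 0, 0],
    [0, 0, 0.15, 0, 0],
    [0, 0, 0.1, 0, 0]
  ]
}}

```text
clock: 3.98
position: [0.5616, 0.036, 0.1577]
ee_rot: [2.188, 2.254, -0.001]
force: [0.1, -1.7, -0.9]
width: 0.004
gripper_force: 0.8
```

Request:
{"op": "apply_moves", "data": {
  "commands": [
    [0, 0, 0.11, -0.1, 0],
    [0, 0, 0.11, -0.1, 0],
    [0, 0, 0.11, -0.1, 0],
    [0, 0, 0.09, -0.1, 0],
    [0, 0, 0.09, -0.1, 0],
    [0, 0, 0.08, -0.1, 0],
    [0, 0, 0.04, -0.12, 0],
    [0, 0, 0.04, -0.12, 0],
    [0, 0, 0.04, -0.12, 0],
    [0, 0, 0.02, -0.11, 0],
    [0, 0, 0.02, -0.11, 0],
    [0, 0, 0.02, -0.11, 0]
  ]
}}

```text
clock: 5.48
position: [0.5617, 0.0822, 0.0799]
ee_rot: [-2.188, -2.254, -0.0]
force: [-0.8, 0.6, 2.9]
width: 0.004
gripper_force: 0.9
```

Contact force is 2.9 N, about right for the stiff hinge. I press on to flat.

Request:
{"op": "apply_moves", "data": {
  "commands": [
    [0, 0, 0, -0.1, 0],
    [0, 0, 0, -0.1, 0],
    [0, 0, 0, -0.08, 0],
    [0, 0, 0, -0.04, 0],
    [0, 0, 0, 0, 0]
  ]
}}

```text
clock: 6.1
position: [0.5616, 0.0821, 0.0613]
ee_rot: [-2.188, -2.254, -0.0]
force: [-0.8, 0.0, 4.7]
width: 0.003
gripper_force: 2.6
```

Request:
{"op": "apply_moves", "data": {
  "commands": [
    [0, 0, 0, -0.04, 0],
    [0, 0, 0, -0.04, 0],
    [0, 0, 0, 0, 0]
  ]
}}

```text
clock: 6.48
position: [0.5619, 0.0821, 0.0606]
ee_rot: [-2.188, -2.252, -0.005]
force: [-18.6, 0.3, 58.7]
width: 0.005
gripper_force: 29.6
```

The flap is on its stop. I lift clear, check it, then go behind the lid.

Request:
{"op": "apply_moves", "data": {
  "commands": [
    [0, 0, 0, 0.2, 0],
    [0, 0, 0, 0.8, 0],
    [0, 0, 0, 1, 0],
    [0, 0, 0, 1, 0],
    [0, 0, 0, 1, 0],
    [0, 0, 0, 1, 0],
    [0, 0, 0, 1, 0],
    [0, 0, 0, 0, 0]
  ]
}}

```text
clock: 7.48
position: [0.5634, 0.0813, 0.4209]
ee_rot: [2.186, 2.251, 0.01]
force: [0.1, -0.8, -1.4]
width: 0.008
gripper_force: 0.0
```

```bash
python3 - <<'E'
from h import *
im,d=shot('side','side1')
v,u=np.mgrid[0:400,0:640];i=im.astype(int)
m=(i[...,0]>80)&(i[...,1]<45)&(i[...,2]<45)&(u>225)&(u<345)&(v>165)&(v<250)&(d>0)
P=cloud('side',d,np.c_[u[m],v[m]]);c=P.mean(0);n=np.linalg.svd(P-c,full_matrices=False)[2][2]
print(len(P),c,n,np.percentile(P[:,2],[1,50,99]),np.percentile(P[:,1],[1,99]))
cv2.imwrite('pics/side1c.png',cv2.resize(im[80:270,180:400,::-1],(660,570)))
print(observe()['position'])
E
```

```text
2337 [0.56137125 0.0897393  0.05922787] [-0.001773   -0.00812292 -0.99996544] [0.0552838  0.05925365 0.0630718 ] [0.03677811 0.14574979]
[0.56247695 0.08160495 0.41803053]
```

View pics/side1c.png

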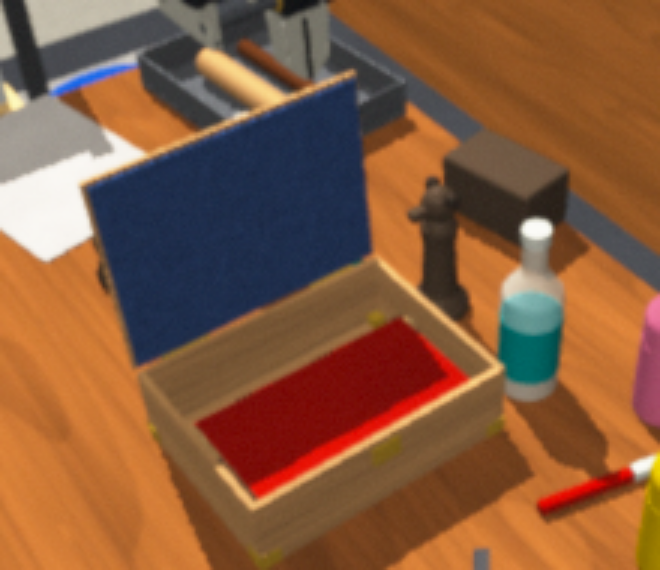

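The flap lies flat: red face at z≈0.06 with a level normal, and the lid is unmoved. Now I go behind the lid.

Request:
{"op": "apply_moves", "data": {
  "commands": [
    [0, 0, 0.7, 0, 0],
    [0, 0, 0.7, 0, 0],
    [0, 0, 0.7, 0, 0],
    [0, 0, 0.7, 0, 0],
    [0, 0, 0.6, 0, 0],
    [0, 0, 0, 0, 0],
    [0, 0, 0, -0.65, 0],
    [0, 0, 0, -0.65, 0],
    [0, 0, 0, -0.65, 0],
    [0, 0, 0, -0.65, 0],
    [0, 0, 0, 0, 0]
  ]
}}

```text
clock: 8.9
position: [0.5596, 0.2841, 0.2569]
ee_rot: [-2.188, -2.252, 0.011]
force: [-0.5, 0.2, 0.5]
width: 0.006
gripper_force: 0.0
```

Request:
{"op": "apply_moves", "data": {
  "commands": [
    [0, 0, -0.12, 0, 0],
    [0, 0, -0.12, 0, 0],
    [0, 0, -0.12, 0, 0],
    [0, 0, -0.08, 0, 0],
    [0, 0, -0.08, 0, 0],
    [0, 0, -0.08, 0, 0],
    [0, 0, -0.08, 0, 0],
    [0, 0, -0.08, 0, 0],
    [0, 0, -0.08, 0, 0],
    [0, 0, -0.08, 0, 0]
  ]
}}

```text
clock: 10.15
position: [0.5619, 0.2309, 0.2605]
ee_rot: [2.188, 2.255, 0.001]
force: [0.4, 3.3, 2.0]
width: 0.005
gripper_force: 1.8
```

Request:
{"op": "apply_moves", "data": {
  "commands": [
    [0, 0, -0.16, 0, 0],
    [0, 0, -0.17, 0, 0],
    [0, 0, -0.17, 0, 0],
    [0, 0, -0.12, -0.02, 0],
    [0, 0, -0.12, -0.02, 0],
    [0, 0, -0.12, -0.03, 0],
    [0, 0, -0.12, -0.04, 0],
    [0, 0, -0.12, -0.04, 0],
    [0, 0, -0.12, -0.04, 0],
    [0, 0, -0.12, -0.05, 0],
    [0, 0, -0.11, -0.06, 0],
    [0, 0, -0.11, -0.06, 0]
  ]
}}

```text
clock: 11.65
position: [0.5619, 0.1366, 0.2386]
ee_rot: [2.188, 2.254, 0.0]
force: [1.7, 2.0, 0.4]
width: 0.006
gripper_force: 1.2
```

Request:
{"op": "apply_moves", "data": {
  "commands": [
    [0, 0, -0.11, -0.06, 0],
    [0, 0, -0.1, -0.07, 0],
    [0, 0, -0.1, -0.07, 0],
    [0, 0, -0.1, -0.08, 0],
    [0, 0, -0.09, -0.08, 0],
    [0, 0, -0.09, -0.08, 0],
    [0, 0, -0.09, -0.09, 0],
    [0, 0, -0.09, -0.09, 0],
    [0, 0, -0.08, -0.1, 0],
    [0, 0, -0.08, -0.1, 0],
    [0, 0, -0.07, -0.1, 0],
    [0, 0, -0.07, -0.11, 0]
  ]
}}

```text
clock: 13.15
position: [0.5617, 0.0728, 0.1765]
ee_rot: [2.188, 2.254, -0.0]
force: [0.5, 2.2, 0.6]
width: 0.006
gripper_force: 0.9
```

Request:
{"op": "apply_moves", "data": {
  "commands": [
    [0, 0, -0.06, -0.11, 0],
    [0, 0, -0.06, -0.11, 0],
    [0, 0, -0.05, -0.11, 0],
    [0, 0, -0.05, -0.12, 0],
    [0, 0, -0.05, -0.12, 0],
    [0, 0, -0.04, -0.11, 0],
    [0, 0, -0.03, -0.12, 0],
    [0, 0, -0.03, -0.12, 0],
    [0, 0, -0.03, -0.11, 0],
    [0, 0, 0, 0, 0]
  ]
}}

```text
clock: 14.4
position: [0.5612, 0.0487, 0.1144]
ee_rot: [-2.188, -2.254, 0.002]
force: [-0.4, -0.5, -0.1]
width: 0.007
gripper_force: 0.0
```

Request:
{"op": "apply_moves", "data": {
  "commands": [
    [0, 0, 0, -0.06, 0],
    [0, 0, 0, -0.06, 0],
    [0, 0, 0, -0.06, 0],
    [0, 0, 0, -0.05, 0],
    [0, 0, 0, -0.05, 0],
    [0, 0, 0, -0.04, 0],
    [0, 0, 0, 0, 0]
  ]
}}

```text
clock: 15.28
position: [0.5615, 0.0493, 0.0956]
ee_rot: [-2.187, -2.254, 0.001]
force: [-0.4, -0.0, 0.6]
width: 0.003
gripper_force: 0.0
```

Request:
{"op": "apply_moves", "data": {
  "commands": [
    [0, 0, 0, -0.03, 0],
    [0, 0, 0, -0.03, 0],
    [0, 0, 0, 0, 0]
  ]
}}

```text
clock: 15.65
position: [0.5617, 0.0493, 0.095]
ee_rot: [-2.187, -2.253, -0.003]
force: [-12.6, 0.5, 36.5]
width: 0.004
gripper_force: 17.7
```

The lid is on its stop at z = 0.095. I retreat and check.

Request:
{"op": "apply_moves", "data": {
  "commands": [
    [0, 0, 0, 0.1, 0],
    [0, 0, 0, 0.5, 0],
    [0, 0, 0, 1, 0],
    [0, 0, 0, 1, 0],
    [0, 0, 0, 1, 0],
    [0, 0, 0, 1, 0],
    [0, -0.5, 0.3, 0, 0],
    [0, -0.5, 0.3, 0, 0],
    [0, 0, 0, 0, 0]
  ]
}}

```text
clock: 16.77
position: [0.5001, 0.0868, 0.3685]
ee_rot: [-2.183, -2.257, -0.001]
force: [-0.0, 0.9, -0.6]
width: 0.005
gripper_force: 0.0
```

```bash
python3 - <<'E'
from h import *
im,d=shot('side','side2'); v,u=np.mgrid[150:240,200:360].reshape(2,-1)
P=cloud('side',d,np.c_[u,v]); k=(abs(P[:,0]-.566)<.12)&(abs(P[:,1]-.11)<.09)&(P[:,2]<.2); P=P[k]
A=np.c_[P[:,:2]-[.566,.11],np.ones(len(P))]; print(len(P),np.linalg.lstsq(A,P[:,2],rcond=None)[0], np.percentile(P[:,2],[1,99]))
im2,_=shot('top','top2')
cv2.imwrite('pics/fin.png',np.vstack([im[60:330,180:500,::-1],im2[70:310,130:450,::-1]]))
s=observe();print(s['position'],s['clock'])
E
```

```text
3834 [-2.61710032e-04 -7.28232776e-05  9.32975062e-02] [0.08979964 0.09691162]
[0.50177575 0.08513779 0.36846266] 16.875
```

View pics/fin.png

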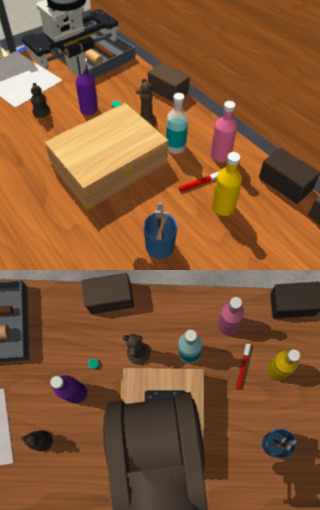

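The pictures show the lid shut and level at z≈0.093, with every loose object where it was and the hand clear.

```bash
python3 -c "
from cell import arm; print(arm.sign_off())"
```

```text
the job is handed in; nothing more can be done
None
```

The case is closed and handed in at about 17 s: flap pushed flat first, then the lid pushed slowly shut and level, nothing else visibly moved, and the hand is clear.

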